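# Load-test two dry cells and hold the spring selector at its third click

### The arm

A 7-joint arm with a two-finger parallel gripper is mounted at the origin on the work surface. World frame = base frame: x ahead of the robot, y to its left, z up, the work surface at z = 0. Lengths are in m, angles in rad, forces in N, time in s.
With the tool pointing down it reaches from about 0.35 to 0.9 m from the base axis. Payload 19.9 kg.
Tool frame: the origin (TCP) lies on the centre line of the jaws, within the pads' length; the fingertips stand 25 mm ahead of it and the grasp point (between the pads) lies 6 mm ahead of it; z points along the fingers, y is the direction in which the jaws open and shut (so a half turn about z gives the same grasp; the last joint's range is limited). The gripper opens to 94 mm and grips with 3 to 60 N. Pads are 16 mm wide; open, the fingers measure 119 mm over their backs; the gripper's body (75 mm by 177 mm) begins 78 mm behind the grasp point.
Start: joints at [-1.238, 0.417, -0.01, 1.614, 0.005, 1.111, -0.053], TCP at [0.228, 0.582, 0.23] pointing down, gripper open.
Joint ranges: [-2.81, 2.81], [-0.39, 2.02], [-1.27, 1.25], [0.06, 2.57], [-1.19, 4.33], [0.19, 2], [-2.82, 2.82]. Speed limits (rad/s): [1.89, 1.89, 2.39, 2.39, 3.01, 3.01, 3.01].

### API

Orientations are given as a unit quaternion [w, x, y, z].
In Python, from station import get_state, read_camera, sign_off, trace gives the robot as it stands. The module is installed in compiled form; this text tells all that it offers.
- The arm moves only by the tool move_arm, never from a script. Its argument "targets" is a list of rows, each a list of 7 numbers: the shift along the tool's x, y, z in m, then the turn, a rotation vector about the tool's x, y, z in degrees, then the opening, from 0 (shut) to 1 (fully open). A call has 1 to 5 rows; each row is the pose to reach, as a shift and turn from the pose commanded when the call began, along the tool's axes at that moment; what a row does not reach only later rows make up. A row lasts 1/8 s, in which the tool goes at most 62.5 mm and 10.7 degrees, less where a joint would pass 70% of its speed; a pose out of reach is approached as far as the arm can. A call with a gripper value outside its range is refused whole. The fingers move at their own pace and stop on an object; "squeeze" is the grip in N (left out, the last holds). Time passes only in rows, so rows that repeat a pose let the fingers close. It gives the time, the measured TCP pose, the force and the opening at its end, in the units of the state.
- get_state(): the state, without advancing time (a new reading comes with each control period).
- read_camera(name): name is "scene" or "top" or "wrist"; returns a dict with "color" (400x640x3 uint8, red, green, blue), "fov_y" (degrees; the focal length in pixels is half the picture's height over the tangent of half this angle, whatever the lens; pixels are square), "cx", "cy" (the principal point, pixels), "R" (3x3) and "t" (3): a world point X has camera coordinates R X + t; the wrist camera has in their place "tool_from_camera" (4x4, takes a point from camera to tool coordinates, whose origin is the TCP and whose axes are the flange's). Camera axes: x right, y down, z forward; pixel columns grow to the right and rows downward; lengths in m; the calibration is good to about 2 mm. A picture is of the moment at which its call begins: read the wrist's pose just before it. There is no depth.
- sign_off(): hands the job in, once; it reports no verdict.
Trained networks look in the newest picture that a camera, given by its name, has taken for a name from the list of things; names that differ only in an ending like _2 or _b are one class to them, and where a whole thing is asked for, a point or a joint stands for the part that bears it (a point fixed in the world has none). Each returns a list of dicts, best first, with "score" (0 to 1); they miss things now and then, are a little off and sometimes report something else, mostly with a low value. They report only what shows in the picture. A call takes as long as a camera call. They do not tell look-alikes from the thing itself.
- trace(camera, target): "pixels" (400x640 bool, what is visible of it) and "extent" ([left, top, right, bottom] in pixels, round what is visible of it).
The state is a dict: "clock": time; "joint_positions": joint angles; "joint_velocities": joint speeds; "joint_efforts": joint torques, N m; "tcp_pos": TCP position; "eef_rot": TCP orientation; "wrist_force": force on the tool from outside, world axes, zero at the start; "moment": the same for the moment, N m; "grip_width": finger opening in m.
Only numpy, scipy, OpenCV 4.12 (cv2) and the standard library are available. Lean on these libraries where they do the work, as an engineer would, in place of code of your own. Each camera call takes 0.05 s, during which the arm holds its last target. There are 200 camera calls.

### The job

The office's battery tester needs loading: stand the thick and the medium dry cell upright in the wells that fit them, fully down, and let go of them. Then take the tester's spring-return selector by its upright steel post, turn it clockwise past the first two clicks to the third (three dots, near its end stop) and hold it there against its spring: finish while still holding it, because it springs back when let go. Leave the slim cell and the other things on the counter where they are.

Things in the scene. Friction and masses are not known exactly. Their poses are not given: they have to be found in the camera images.
- tester: Grey fixed block 130 (x) x 280 (y) x 55 mm high; origin centre of underside; x away from the robot, y left along its length. Blank meter window on the -x face. In its top, at x = 0, three round wells 26 mm deep, chamfered 1.5 mm: 37.5 mm wide at y +100 (thick cell), 29.5 mm at y +40 (medium cell), 16 mm at y -2 (stays empty). The selector is at the -y end.
- well_large (a point): Centre of the floor of the 37.5 mm well, 29 mm above the counter, 26 mm below the tester's top. Axes as the tester's.
- well_small (a point): Centre of the floor of the 29.5 mm well, 29 mm above the counter, 26 mm below the tester's top. Axes as the tester's.
- dial_axis (a point): Where the selector's vertical axis meets the tester's top (tester x = +12, y = -85 mm, 55 mm above the counter). Axes as the tester's.
- finger_lever: Selector lever, turns with the dial: flat black arm 14 mm wide from a black hub (40 mm wide, 16 mm high), with an upright round steel post, 14 mm in diameter, 42 mm tall, 50 mm from the axis. Origin on the post's centre line level with the tester's top (55 mm above counter); x radially outward, z up. Arm's top 14 mm, post's top 56 mm above origin.
- post_top (a point): Centre of the top of the steel post, 111 mm above the counter; turns with the dial.
- dial (a joint): Selector angle, rad: 0 at rest, grows clockwise seen from above, end stop 1.25. At 0 the lever points 215 deg counter-clockwise from the tester's x axis (towards the robot, to the right) and swings across the front to the left. Clicks at 0.4, 0.8, 1.2 (one, two, three white dots); last crest 1.0. Spring 0.2 to 0.3 Nm (4 to 6 N at the post), detent up to +-0.13 Nm; returns to 0 if let go.
- cell_large: Thick dry cell, loose, standing upright on the counter: cylinder 34 mm in diameter, 61.5 mm tall with a small nub on top, black wrap with steel ends, about 140 g. Origin at the centre of its underside, z up.
- cell_small: Medium dry cell, loose, standing upright, same finish: 26 mm in diameter, 50 mm tall, about 66 g. Origin at the centre of its underside, z up.
- cell_slim: Slim dry cell, same finish, 14 mm in diameter, 50 mm tall, standing near the others: not needed, leave it standing. Origin at the centre of its underside.
- stapler: Stapler, 140 x 36 x 60 mm, bystander. Origin at the centre of its underside.
- pen_cup: Dark metal pen cup 76 mm in diameter, 100 mm high (pens to 150 mm), bystander. Origin at the centre of its underside.
- tape_dispenser: Black tape dispenser, 150 x 55 x 80 mm, bystander. Origin at the centre of its underside.
- mug: White mug, 80 mm in diameter, 95 mm high, bystander. Origin at the centre of its underside.
Things that resemble listed ones, but are neither listed nor needed, are in the scene too. What is shaped like the cell_small but orange is not meant. Leave any orange look-alike of the cell_large alone.

How it is judged:
On the way, in this order (a step that is already met when the one before it is completed fails the run):
1. both cells stand fully down in their own wells, let go (horizontal distance between cell_large and well_large below 0.005 m and z of cell_large in the frame of well_large below 0.004 m and angle between each of cell_large, cell_small's own z axis and vertical below 0.2 rad and horizontal distance between cell_small and well_small below 0.005 m and z of cell_small in the frame of well_small below 0.004 m and contact force between the fingers and cell_large below 0.1 N and contact force between the fingers and cell_small below 0.1 N), for 0.2 s.
2. the selector is held at its third click by the robot (value of joint dial above 1.1 rad and contact force between the fingers and finger_lever above 2 N), for 0.3 s.
At the end, for the whole second after the job is handed in: Thick and medium cells stand in their own wells (within 5 mm of centre, under 4 mm off the floor, tilt under 0.2 rad), not touched by the fingers; the selector is still, beyond 1.1 rad (third click), held only by the fingers on its lever or post with over 2 N (all of step 1 and all of step 2 and contact force between each of cell_large, cell_small, cell_slim, stapler, pen_cup, tape_dispenser, mug and finger_lever below 0.1 N and velocity of joint dial between -0.1 and 0.1 rad/s); the arm keeps its last pose, push and grip.
It fails at once if a bystander (slim cell, stapler, pen cup, tape dispenser, mug) is moved by more than 30 mm or tipped (distance of any of cell_slim, stapler, pen_cup, tape_dispenser, mug from where it was at the start of the episode above 0.03 m or angle between any of cell_slim, stapler, pen_cup, tape_dispenser, mug's own z axis and vertical above 0.5 rad).
It also fails if it takes over 61 s, if anything falls off the work surface, if the arm or the gripper's body presses on something with over 40 N, if the wrist force passes 120 N, or if a joint passes its speed limit or range.

## Working session

There is one attempt and no reset: what is moved stays moved. The work goes in short steps, Python scripts to look and compute and a tool call to move; the robot and the scene stay as the last step left them, time stands still between calls to the robot, and variables do not carry over. Pictures are saved under pics/ and viewed, about 8 in all and at most 12, crops included, and the job is handed in when it is done.

Besides the shell and the picture viewer there is one more tool, called after "Request:" by a JSON object that holds its "api" and its "payload". move_arm: Moves the arm, as the interface text tells. Its arguments: {"type":"object","properties":{"targets":{"type":"array","items":{"type":"array","items":{"type":"number"}}},"squeeze":{"type":"number"}},"required":["targets"]}

```bash
mkdir -p pics
python3 - <<'E'
from station import *
import cv2,numpy as np
s=get_state();print({k:np.round(v,3).tolist() for k,v in s.items()})
ims=[]
for c in("scene","top"):
    r=read_camera(c);ims.append(r["color"]);print(c,r["fov_y"],r["cx"],r["cy"],np.round(r["R"],3).tolist(),np.round(r["t"],3).tolist())
    for n in("tester","cell_large","cell_small","cell_slim","finger_lever","post_top"):
        for d in trace(c,n)[:4]:
            if d["score"]>.15: print(c,n,round(d["score"],2),d["extent"])
    cv2.imwrite(f"pics/{c}0.png",r["color"][...,::-1])
E
```

```text
{'clock': 0.0, 'joint_positions': [-1.238, 0.418, -0.01, 1.614, 0.005, 1.111, -0.053], 'joint_velocities': [0.003, -0.001, 0.0, 0.001, 0.001, -0.0, -0.001], 'joint_efforts': [0.002, -85.126, 0.639, -42.601, -0.049, 0.018, 0.0], 'tcp_pos': [0.228, 0.582, 0.23], 'eef_rot': [-0.0, 0.186, 0.983, -0.001], 'wrist_force': [-0.483, -0.205, 1.115], 'moment': [0.005, -0.03, 0.032], 'grip_width': 0.094}
scene 44.87885000799291 316.140398040564 203.5651159558003 [[-0.102, 0.995, 0.009], [0.636, 0.072, -0.768], [-0.765, -0.072, -0.64]] [0.064, -0.267, 1.732]
scene tester 0.97 [202.6, 199.4, 318.7, 258.7]
scene cell_large 0.69 [422.2, 224.1, 430.6, 247.3]
scene cell_large 0.54 [393.9, 222.5, 411.9, 247.0]
scene cell_small 0.7 [399.6, 199.7, 408.5, 224.0]
scene cell_small 0.52 [198.9, 199.7, 317.6, 261.5]
scene cell_small 0.42 [415.3, 197.4, 429.3, 215.8]
scene cell_slim 0.6 [442.0, 200.0, 447.8, 215.1]
scene cell_slim 0.2 [214.5, 199.5, 234.3, 231.5]
scene finger_lever 0.69 [215.4, 197.8, 236.0, 233.1]
scene post_top 0.81 [213.3, 195.7, 234.8, 234.7]
top 45.18962101744578 319.2856736475129 205.86968451121444 [[-0.058, -0.998, -0.003], [-0.975, 0.057, -0.217], [0.217, -0.01, -0.976]] [0.02, 0.561, 1.355]
top tester 0.82 [313.8, 169.4, 415.9, 220.3]
top cell_large 0.52 [215.7, 211.4, 229.3, 225.0]
top cell_large 0.47 [238.1, 207.9, 252.8, 220.3]
top cell_small 0.5 [238.0, 240.1, 246.9, 246.2]
top cell_small 0.49 [218.9, 255.5, 226.6, 260.3]
top cell_slim 0.24 [388.7, 180.5, 408.3, 202.2]
top finger_lever 0.55 [387.9, 178.0, 411.1, 201.0]
top finger_lever 0.25 [317.5, 172.8, 414.5, 226.1]
top post_top 0.66 [388.6, 181.9, 409.3, 202.8]
```

Run:
```python
import cv2,numpy as np
a=cv2.imread("pics/scene0.png")[150:300,180:480]
b=cv2.imread("pics/top0.png")[140:290,180:480]
cv2.imwrite("pics/c0.png",np.vstack([cv2.resize(a,(600,300),interpolation=3),cv2.resize(b,(600,300),interpolation=3)]))
```

```text
(no output)
```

View pics/c0.png

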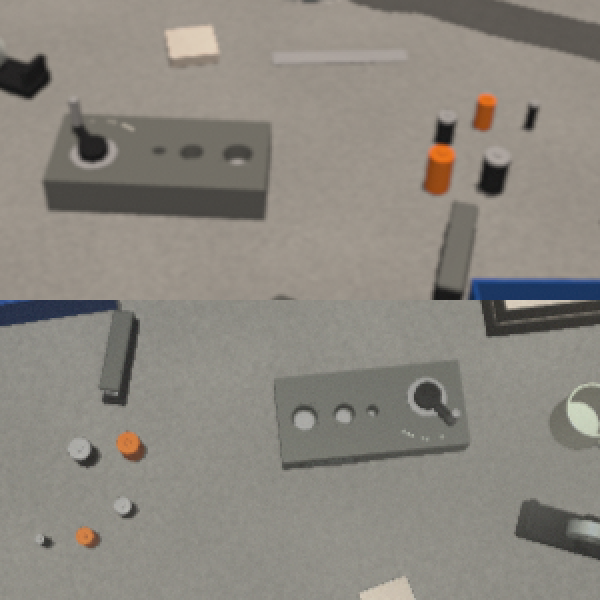

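View pics/top0.png

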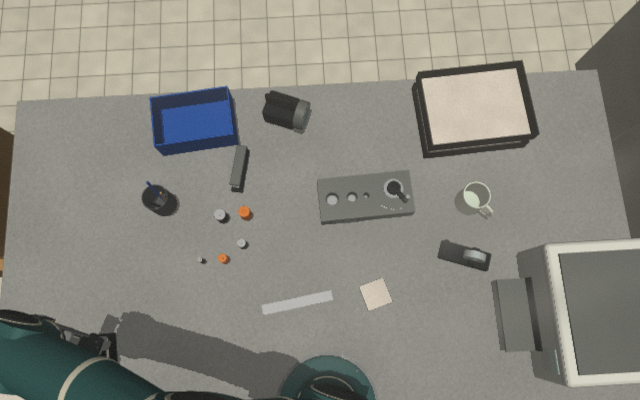

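The black-and-steel cells are the ones meant: large at top (219,215), small at (242,244), slim at (200,260). The orange look-alikes are at (245,213) and (223,258). The tester is at (366,197), with its post at the lower right.

```bash
cat > h.py <<'E'
from station import *
import cv2,numpy as np
from scipy.spatial.transform import Rotation as Ro
def cam(c):
    """picture plus world pose: f,(cx,cy),Rwc (cam->world),origin"""
    s=get_state(); r=read_camera(c); f=200/np.tan(np.radians(r["fov_y"]/2))
    if "R" in r: Rw=np.array(r["R"]).T; o=-Rw@np.array(r["t"])
    else:
        q=s["eef_rot"]; T=np.eye(4); T[:3,:3]=Ro.from_quat([q[1],q[2],q[3],q[0]]).as_matrix(); T[:3,3]=s["tcp_pos"]
        T=T@np.array(r["tool_from_camera"]); Rw,o=T[:3,:3],T[:3,3]
    return r["color"],(f,r["cx"],r["cy"],Rw,o)
def back(k,u,v,z):
    f,cx,cy,Rw,o=k; d=Rw@np.array([(u-cx)/f,(v-cy)/f,1]); return o+d*(z-o[2])/d[2]
def proj(k,P):
    f,cx,cy,Rw,o=k; p=Rw.T@(np.asarray(P)-o); return np.array([cx+f*p[0]/p[2],cy+f*p[1]/p[2]])
def R():
    q=get_state()["eef_rot"]; return Ro.from_quat([q[1],q[2],q[3],q[0]]).as_matrix()
def rel(P,ydir=None):
    """shift in tool axes (mm) to TCP P; turn about tool z (deg) so that tool y lies along ydir; and tilt"""
    s=get_state(); M=R(); out=np.round(M.T@(np.asarray(P)-s["tcp_pos"])*1000,1).tolist()
    if ydir is not None:
        d=M.T@np.append(ydir,0); a=np.degrees(np.arctan2(-d[0],d[1])); out.append(round((a+90)%180-90,1))
    return out
E
python3 - <<'E'
from h import *
im,k=cam("top")
for n,u,v,z in(("large",219.5,214.5,.0615),("small",241.5,243.5,.05),("slim",200.5,260,.05),("orL",244.5,212.5,.0615),("orS",223,258,.05),("wellL",332,199,.055),("wellS",351.5,197.5,.055),("well3",366,195.5,.055),("post",408,196.5,.111),("stapler",240,168,.06)):
    print(n,np.round(back(k,u,v,z),3))
im,k=cam("scene")
for n,u,v,z in(("large",428,227.5,.0615),("small",403,208,.05),("wellL",298.5,227,.055),("wellS",275.5,226,.055),("post",217,200,.111)):
    print(n,np.round(back(k,u,v,z),3))
c=read_camera("wrist");print(np.round(c["tool_from_camera"],3).tolist(),c["fov_y"])
print(rel([.56,.31,.25],[1,0]))
E
```

```text
large [0.553 0.282 0.062]
small [0.465 0.221 0.05 ]
slim [0.423 0.341 0.05 ]
orL [0.554 0.208 0.062]
orS [0.425 0.276 0.05 ]
wellL [ 0.582 -0.051  0.055]
wellS [ 0.583 -0.11   0.055]
well3 [ 0.586 -0.153  0.055]
post [ 0.563 -0.266  0.111]
stapler [0.692 0.219 0.06 ]
large [0.559 0.281 0.062]
small [0.474 0.222 0.05 ]
wellL [ 0.587 -0.05   0.055]
wellS [ 0.59  -0.11   0.055]
post [ 0.569 -0.263  0.111]
[[0.0, -0.964, -0.265, 0.076], [1.0, 0.0, -0.001, -0.001], [0.001, -0.265, 0.964, -0.155], [0.0, 0.0, 0.0, 1.0]] 63.843478593771046
[-408.2, -131.9, -19.6, np.float64(68.6)]
```

Run:
```python
from h import *
print(rel([.51,.25,.24],[1,.03]))
```

```text
[-383.5, -206.1, -9.6, np.float64(66.9)]
```

Request:
{"api": "move_arm", "payload": {"targets": [[-0.383,-0.206,-0.01,0,0,67,0.64],[-0.383,-0.206,-0.01,0,0,67,0.64],[-0.383,-0.206,-0.01,0,0,67,0.64],[-0.383,-0.206,-0.01,0,0,67,0.64],[-0.383,-0.206,-0.01,0,0,67,0.64]]}}

```text
clock: 1.48
tcp_pos: [0.4314, 0.342, 0.238]
eef_rot: [-0.0, 0.612, 0.791, 0.0]
wrist_force: [0.5, 0.8, -0.2]
grip_width: 0.0598
```

Run:
```python
from h import *
print(rel([.51,.25,.24],[1,.03]))
```

```text
[-108.7, 53.0, -2.0, np.float64(12.8)]
```

Request:
{"api": "move_arm", "payload": {"targets": [[-0.109,0.053,-0.002,0,0,12.8,0.64],[-0.109,0.053,-0.002,0,0,12.8,0.64],[-0.109,0.053,-0.002,0,0,12.8,0.64],[-0.109,0.053,-0.002,0,0,12.8,0.64]]}}

```text
clock: 1.98
tcp_pos: [0.5092, 0.2523, 0.2395]
eef_rot: [-0.0, 0.694, 0.72, -0.0]
wrist_force: [-1.2, 0.4, -0.6]
grip_width: 0.0603
```

Run:
```python
from h import *
s=get_state();print(s["tcp_pos"],np.round(s["joint_positions"],2),rel([.51,.25,.24],[1,.03]))
im,k=cam("wrist")
cv2.imwrite("pics/w1.png",im[...,::-1])
for n in("cell_large","cell_small","cell_slim"):
    for d in trace("wrist",n)[:3]: print(n,round(d["score"],2),d["extent"])
np.save("k1.npy",np.array([0]))
import pickle;pickle.dump(k,open("k1.pkl","wb"))
for P in([.556,.282,.0615],[.47,.222,.05]): print(proj(k,P))
```

```text
[0.50921922 0.25226338 0.23954002] [-0.81  0.32  0.37  1.76 -0.13  1.09 -0.36] [-2.3, 0.7, -0.5, np.float64(0.4)]
cell_large 0.81 [347.5, 193.2, 382.1, 236.8]
cell_large 0.78 [346.4, 135.9, 383.0, 172.6]
cell_small 0.67 [270.0, 187.1, 298.0, 217.0]
cell_small 0.63 [235.2, 139.1, 266.3, 166.6]
cell_slim 0.64 [238.0, 86.1, 261.0, 101.5]
[365.93758943 158.4776078 ]
[283.97708089 207.55207339]
```

View pics/w1.png

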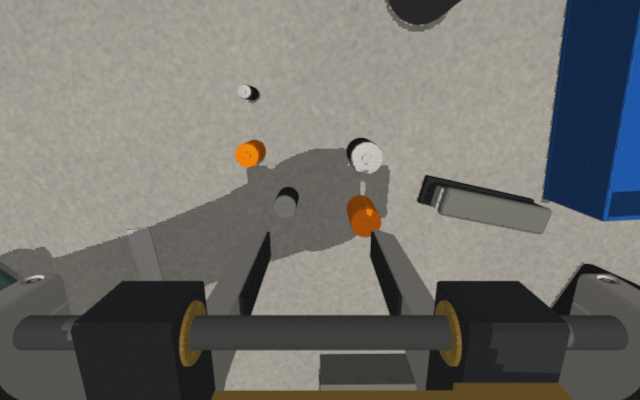

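Wrist view: the large black cell's steel top is at (367,157), and the small one is in shadow at (285,206). The orange cells are at (250,153) and (364,215), and the slim cell is at (246,92). I'll fit both tops and confirm in one crop.

Run:
```python
from h import *
import pickle;k=pickle.load(open("k1.pkl","rb"))
im=cv2.imread("pics/w1.png");g=cv2.cvtColor(im,6);out=im.copy()
def top(u,v,r,lo,hi,z):
    m=((g>=lo)&(g<=hi)).astype(np.uint8); w=np.zeros_like(m);cv2.circle(w,(u,v),r,1,-1);m*=w
    m=cv2.morphologyEx(m,cv2.MORPH_OPEN,np.ones((3,3)))
    n,l,st,c=cv2.connectedComponentsWithStats(m);i=1+st[1:,4].argmax()
    cn=cv2.findContours((l==i).astype(np.uint8),0,1)[0][0]; e=cv2.minEnclosingCircle(cn)
    print(st[i],c[i],e,back(k,*e[0],z), "diam mm",1000*np.linalg.norm(back(k,e[0][0]+e[1],e[0][1],z)-back(k,e[0][0]-e[1],e[0][1],z)))
    cv2.circle(out,tuple(int(round(x)) for x in e[0]),int(round(e[1])),(0,0,255),1)
print(g[206,280:300],g[195,280:300],g[206,265:275])
top(367,157,24,165,255,.0615)
top(285,206,14,75,140,.05)
cv2.imwrite("pics/c1.png",cv2.resize(out[120:240,220:400],None,fx=4,fy=4,interpolation=0))
```

```text
[110 108 107 107 109 109 110 105 104 110 111 111 110 112 110  98  73  84
  97  96] [46 54 57 66 72 72 64 53 44 34 25 24 23 25 25 21 21 21 59 90] [ 97  96  98  99 100 101 101  97 104 107]
[352 143  33  30 711] [367.40506329 157.01125176] ((367.7746887207031, 157.8105926513672), 16.26894760131836) [0.55785554 0.28276347 0.0615    ] diam mm 33.80645918578075
[272 196  27  24 510] [284.26470588 207.69019608] ((285.0, 206.0), 13.928488731384277) [0.4711318  0.22385843 0.05      ] diam mm 31.19138504934222
```

View pics/c1.png

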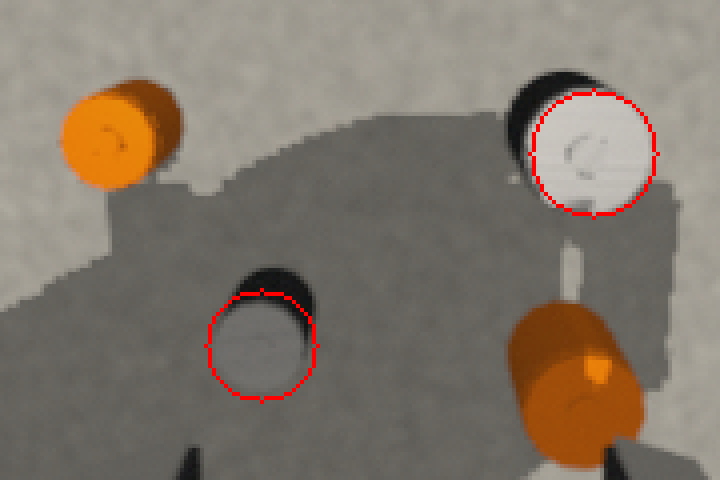

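The crop confirms it: the red-circled tops are the black-wrapped cells, and the fitted large diameter of 33.8 mm matches 34. Next I'll go to the large cell.

Run:
```python
from h import *
print(rel([.5578,.2828,.13],[1,.03]),rel([.5578,.2828,.058],[1,.03]))
```

```text
[28.0, 50.1, 109.6, np.float64(0.5)] [28.0, 50.1, 181.6, np.float64(0.5)]
```

Request:
{"api": "move_arm", "payload": {"targets": [[0.028,0.05,0.05,0,0,0,0.64],[0.028,0.05,0.1,0,0,0,0.64],[0.028,0.05,0.1,0,0,0,0.64],[0.028,0.05,0.14,0,0,0,0.64],[0.028,0.05,0.181,0,0,0,0.64]], "squeeze": 25}}

```text
clock: 2.8
tcp_pos: [0.5592, 0.2827, 0.0607]
eef_rot: [0.0, 0.694, 0.72, 0.002]
wrist_force: [0.9, -0.4, 0.4]
grip_width: 0.0603
```

Run:
```python
from h import *
print(rel([.5578,.2828,.058],[1,.03]))
```

```text
[0.1, -1.4, 2.7, np.float64(0.4)]
```

Settle, close, then lift.

Request:
{"api": "move_arm", "payload": {"targets": [[0,-0.001,0.001,0,0,0,0.3],[0,-0.001,0.001,0,0,0,0.2],[0,-0.001,0.001,0,0,0,0.2],[0,-0.001,0.001,0,0,0,0.2]]}}

```text
clock: 3.3
tcp_pos: [0.5584, 0.2823, 0.06]
eef_rot: [0.0, 0.694, 0.72, 0.001]
wrist_force: [-3.6, -0.5, 14.1]
grip_width: 0.0333
```

Request:
{"api": "move_arm", "payload": {"targets": [[0,0,-0.04,0,0,0,0.2],[0,0,-0.09,0,0,0,0.2],[0,0,-0.13,0,0,0,0.2],[0,0,-0.15,0,0,0,0.2],[0,0,-0.15,0,0,0,0.2]]}}

```text
clock: 3.92
tcp_pos: [0.5581, 0.2819, 0.2099]
eef_rot: [0.0, 0.694, 0.72, 0.002]
wrist_force: [0.4, 0.4, -1.4]
grip_width: 0.0335
```

Run:
```python
from h import *
print(rel([.585,-.02,.2],[1,.03]))
```

```text
[-302.7, 15.9, 9.3, np.float64(0.3)]
```

Request:
{"api": "move_arm", "payload": {"targets": [[-0.06,0.003,-0.015,0,0,0,0.2],[-0.12,0.007,-0.03,0,0,0,0.2],[-0.18,0.01,-0.04,0,0,0,0.2],[-0.24,0.013,-0.04,0,0,0,0.2],[-0.3,0.016,-0.04,0,0,0,0.2]]}}

```text
clock: 4.55
tcp_pos: [0.5838, -0.0195, 0.2471]
eef_rot: [-0.0, 0.694, 0.72, -0.0]
wrist_force: [1.7, 1.1, -1.9]
grip_width: 0.0331
```

Request:
{"api": "move_arm", "payload": {"targets": [[-0.06,0.0,0,0,0,0,0.2],[-0.12,0.0,0,0,0,0,0.2],[-0.13,0,0,0,0,0,0.2],[-0.13,0.0,0,0,0,0,0.2],[-0.13,0.0,0,0,0,0,0.2]]}}

```text
clock: 5.18
tcp_pos: [0.5891, -0.1458, 0.2472]
eef_rot: [-0.0, 0.693, 0.72, 0.0]
wrist_force: [0.7, -0.3, -1.3]
grip_width: 0.0335
```

Run:
```python
from h import *
import pickle
s=get_state();print(s["tcp_pos"],s["grip_width"],rel([.585,-.15,.25],[1,.03]))
im,k=cam("wrist");pickle.dump(k,open("k2.pkl","wb"))
for P in([.585,-.05,.055],[.587,-.11,.055],[.587,-.152,.055]): print(proj(k,P))
cv2.imwrite("pics/w2.png",im[...,::-1])
```

```text
[ 0.58911169 -0.14577001  0.24723245] 0.03346829762054567 [-4.1, -4.3, -2.8, np.float64(0.5)]
[319.53573373  90.61768521]
[319.27718948 149.41631584]
[317.85019768 187.40886762]
```

View pics/w2.png

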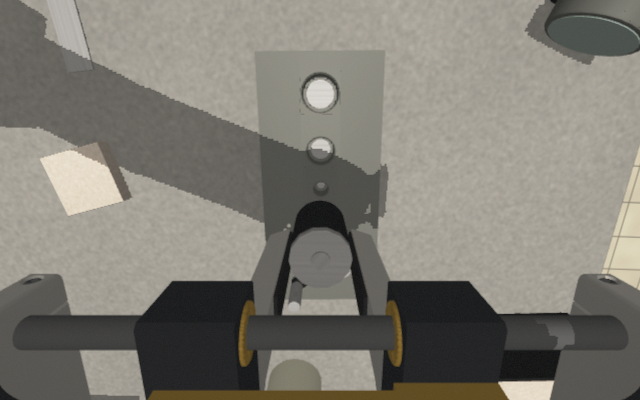

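Wrist view: wells at (320,92), (320,150) and (321,187), with the held cell's top at (321,258). I'll fit the tester pose to the rims and the tester's top outline.

```bash
cat > fit.py <<'E'
from h import *
import pickle
from scipy.optimize import minimize
def circ(k,c,r,z,n=72):
    t=np.linspace(0,2*np.pi,n,endpoint=False); return np.array([proj(k,[c[0]+r*np.cos(a),c[1]+r*np.sin(a),z]) for a in t],np.float32)
def samp(g,p): return cv2.remap(g,p[:,0].reshape(-1,1).astype(np.float32),p[:,1].reshape(-1,1).astype(np.float32),1).ravel()
def tw(q,p): c,s=np.cos(q[2]),np.sin(q[2]); return np.array([q[0]+c*p[0]-s*p[1],q[1]+s*p[0]+c*p[1]])
def fit(g,k,wells,q0):
    def J(q):   # outside bright, inside (chamfer ring) dark
        return -sum(np.mean(np.clip(samp(g,circ(k,tw(q,[0,y]),r+.0012,.055))-samp(g,circ(k,tw(q,[0,y]),r-.0012,.055)),-40,40)) for y,r in wells)
    return min((minimize(J,np.array(q0)+d,method="Nelder-Mead",options=dict(initial_simplex=np.array(q0)+d+np.array([[0,0,0],[.004,0,0],[0,.004,0],[0,0,.03]]))) for d in ([0,0,0],[.003,-.003,0],[-.003,.003,0])),key=lambda r:r.fun)
E
python3 - <<'E'
from fit import *
k=pickle.load(open("k2.pkl","rb"));im=cv2.imread("pics/w2.png");g=cv2.GaussianBlur(cv2.cvtColor(im,6).astype(np.float32),(0,0),.6)
for n,u,v in(("L",320,92),("S",320,150),("3",321,187.5)): print(n,back(k,u,v,.055))
W=[(.1,.02025),(.04,.01625),(-.002,.0095)]
for w in(W,W[:2]):
    r=fit(g,k,w,[.5885,-.15,.03]);q=r.x;print(q,r.fun,tw(q,[0,.1]),tw(q,[0,.04]),tw(q,[12e-3,-.085]))
s=get_state();o=im.copy();o=cv2.resize(o,None,fx=3,fy=3,interpolation=1)
for P,c in((circ(k,tw(q,[0,.1]),.02025,.055),(0,0,255)),(circ(k,tw(q,[0,.04]),.01625,.055),(0,0,255)),(circ(k,s["tcp_pos"][:2],.017,s["tcp_pos"][2]+.0015),(0,255,0))):
    cv2.polylines(o,[np.int32(P*3+1)],True,c,1)
for a,b in((1,1),(-1,1)): cv2.circle(o,tuple(np.int32(proj(k,[*tw(q,[.065*a,.14*b]),.055])*3+1)),3,(255,0,255),-1)
cv2.imwrite("pics/c2.png",o[120:700+200,700:1200][:600*2].copy()[:, :] if 0 else cv2.resize(o[130:890,720:1200],(480,760))[:760][:600*2][:] if 0 else cv2.resize(o[130:890,720:1200],None,fx=.78,fy=.78))
E
```

```text
L [ 0.58552785 -0.05132859  0.055     ]
S [ 0.58780109 -0.11059465  0.055     ]
3 [ 0.59049954 -0.15196928  0.055     ]
[ 0.58991055 -0.15114142  0.0469741 ] -59.120140075683594 [ 0.58521486 -0.05125173] [ 0.58803227 -0.11118554] [ 0.60588864 -0.23548418]
[ 0.58977106 -0.15145722  0.04486036] -52.88599395751953 [ 0.58528653 -0.05155783] [ 0.58797724 -0.11149746] [ 0.60557084 -0.23583356]
```

View pics/c2.png

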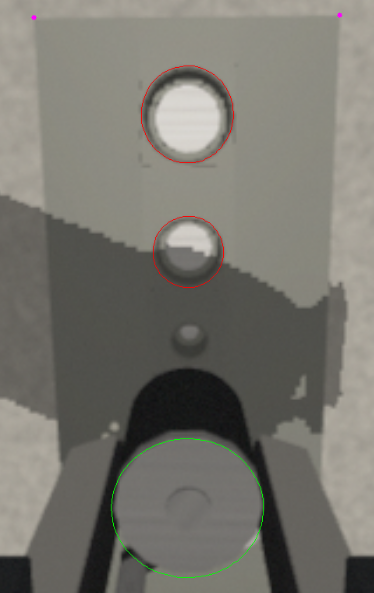

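The red rims and magenta corners match the tester. The green circle marks where the cell's top would be if it were centred in the grip, and the disc seems to sit slightly towards the image top (+y). I'll check that numerically.

Run:
```python
from fit import *
k=pickle.load(open("k2.pkl","rb"));im=cv2.imread("pics/w2.png");g=cv2.cvtColor(im,6)
t=np.array([.58911,-.14577,.24723])
P=circ(k,t[:2],.017,t[2]+.0015);print(P.min(0),P.max(0),proj(k,t+[0,0,.0015]))
print(g[222:300,320].tolist());print(g[222:300,312].tolist());print(g[258,280:362].tolist())
```

```text
[287.23508 230.42793] [352.1846  289.74033] [319.71145898 260.87771635]
[25, 23, 22, 28, 27, 60, 86, 87, 98, 115, 115, 113, 112, 113, 115, 114, 114, 114, 115, 113, 114, 113, 114, 116, 115, 114, 115, 115, 113, 103, 96, 113, 113, 114, 115, 116, 114, 115, 115, 114, 113, 111, 113, 112, 111, 110, 111, 112, 113, 117, 115, 113, 115, 116, 115, 116, 114, 115, 114, 112, 112, 114, 112, 111, 111, 114, 122, 123, 122, 122, 122, 123, 122, 123, 121, 121, 124, 140]
[21, 23, 19, 22, 27, 48, 77, 85, 94, 110, 115, 113, 113, 115, 114, 115, 114, 115, 115, 114, 113, 114, 115, 115, 116, 114, 115, 115, 117, 116, 116, 116, 113, 102, 100, 105, 109, 108, 110, 109, 113, 114, 114, 115, 113, 115, 117, 117, 118, 116, 116, 113, 114, 116, 114, 115, 113, 114, 113, 113, 113, 114, 112, 112, 113, 119, 124, 123, 123, 123, 123, 123, 123, 121, 122, 122, 125, 141]
[99, 95, 82, 52, 24, 25, 26, 24, 57, 96, 115, 116, 116, 116, 116, 116, 115, 116, 116, 114, 117, 116, 117, 115, 118, 115, 117, 116, 115, 114, 112, 109, 109, 110, 110, 111, 113, 116, 113, 114, 114, 114, 113, 114, 113, 111, 112, 110, 111, 105, 110, 116, 116, 115, 116, 116, 116, 116, 117, 115, 116, 117, 116, 116, 116, 116, 116, 115, 115, 116, 116, 103, 67, 27, 23, 26, 26, 45, 79, 97, 99, 99]
```

Run:
```python
from h import *
print(rel([.585,-.052,.14],[1,.046]),np.round(R(),4).tolist())
```

```text
[93.8, -0.5, 107.4, np.float64(-0.4)] [[-0.0383, 0.9993, -0.0003], [0.9993, 0.0383, 0.0005], [0.0005, -0.0003, -1.0]]
```

Request:
{"api": "move_arm", "payload": {"targets": [[0.05,0,0.02,0,0,0,0.2],[0.0938,-0.0005,0.06,0,0,0,0.2],[0.0938,-0.0005,0.107,0,0,0,0.2],[0.0938,-0.0005,0.107,0,0,0,0.2],[0.0938,-0.0005,0.107,0,0,0,0.2]]}}

```text
clock: 5.85
tcp_pos: [0.5859, -0.0541, 0.1424]
eef_rot: [0.001, 0.694, 0.72, 0.0]
wrist_force: [0.4, 0.4, -0.6]
grip_width: 0.0334
```

Run:
```python
from h import *
print(rel([.585,-.052,.089],[1,.046]))
```

```text
[2.2, -0.9, 53.4, np.float64(-0.6)]
```

Request:
{"api": "move_arm", "payload": {"targets": [[0.002,-0.001,0.0,0,0,0,0.2],[0.002,-0.001,0.01,0,0,0,0.2],[0.002,-0.001,0.018,0,0,0,0.2],[0.002,-0.001,0.018,0,0,0,0.2]]}}

```text
clock: 6.35
tcp_pos: [0.5836, -0.0519, 0.1219]
eef_rot: [-0.0, 0.694, 0.72, -0.001]
wrist_force: [0.1, 0.7, -1.6]
grip_width: 0.0336
```

Run:
```python
from h import *
print(rel([.585,-.052,.089],[1,.046]))
```

```text
[-0.1, 1.5, 32.9, np.float64(-0.6)]
```

Request:
{"api": "move_arm", "payload": {"targets": [[0,0.001,0.003,0,0,0,0.2],[0,0.001,0.01,0,0,0,0.2],[0,0.001,0.017,0,0,0,0.2],[0,0.001,0.017,0,0,0,0.2]]}}

```text
clock: 6.85
tcp_pos: [0.5846, -0.0518, 0.1049]
eef_rot: [-0.0, 0.694, 0.72, -0.0]
wrist_force: [-0.4, -0.7, -1.3]
grip_width: 0.0336
```

Entered (underside about 10 mm below the tester's top) with no force. Continue to the bottom.

Request:
{"api": "move_arm", "payload": {"targets": [[0,0,0.005,0,0,0,0.2],[0,0,0.01,0,0,0,0.2],[0,0,0.014,0,0,0,0.2],[0,0,0.015,0,0,0,0.2]]}}

```text
clock: 7.35
tcp_pos: [0.5849, -0.0519, 0.0903]
eef_rot: [-0.0, 0.694, 0.72, -0.0]
wrist_force: [0.3, 0.2, -2.7]
grip_width: 0.0336
```

Request:
{"api": "move_arm", "payload": {"targets": [[0,0,0,0,0,0,0.55],[0,0,0,0,0,0,0.55],[0,0,-0.04,0,0,0,0.55],[0,0,-0.09,0,0,0,0.55],[0,0,-0.13,0,0,0,0.55]]}}

```text
clock: 7.98
tcp_pos: [0.5852, -0.052, 0.2228]
eef_rot: [0.0, 0.694, 0.72, 0.0]
wrist_force: [-0.9, -0.5, 0.7]
grip_width: 0.0516
```

Run:
```python
from fit import *
s=get_state();print(s["tcp_pos"])
im,k=cam("top");g=im[180:215,320:345];cv2.imwrite("pics/t2.png",im[...,::-1])
k0=k
print(rel([.471,.2,.25],[1,.03]),[proj(k,[.5852,-.0514,z]) for z in(.0905,)])
gg=cv2.cvtColor(im,7); m=(gg[185:212,318:348]>150).astype(np.uint8);print(cv2.connectedComponentsWithStats(m)[2:])
im,k=cam("scene")
```

```text
[ 0.58519869 -0.05198714  0.22284325]
[256.3, -106.7, -23.1, np.float64(0.3)] [array([332.19668926, 194.94007602])]
(array([[  0,   0,  30,  27, 810]], dtype=int32), array([[14.5, 13. ]]))
```

Request:
{"api": "move_arm", "payload": {"targets": [[0.06,-0.024,-0.02,0,0,0,0.58],[0.12,-0.048,-0.02,0,0,0,0.58],[0.175,-0.072,-0.02,0,0,0,0.58],[0.23,-0.096,-0.02,0,0,0,0.58],[0.28,-0.107,-0.02,0,0,0,0.58]]}}

```text
clock: 8.7
tcp_pos: [0.4664, 0.2261, 0.2405]
eef_rot: [-0.0, 0.694, 0.72, 0.0]
wrist_force: [1.7, -0.4, 0.2]
grip_width: 0.0541
```

Run:
```python
from h import *
print(rel([.471,.224,.12],[1,.046]),get_state()["joint_positions"].round(2) if hasattr(get_state()["joint_positions"],"round") else 0)
```

```text
[-2.3, 4.5, 120.5, np.float64(-0.5)] [-0.83  0.22  0.37  1.88 -0.09  1.06 -0.39]
```

Request:
{"api": "move_arm", "payload": {"targets": [[-0.002,0.004,0.04,0,0,0,0.58],[-0.002,0.004,0.1,0,0,0,0.58],[-0.002,0.004,0.12,0,0,0,0.58],[-0.002,0.004,0.12,0,0,0,0.58]]}}

```text
clock: 9.2
tcp_pos: [0.4712, 0.2217, 0.1192]
eef_rot: [-0.0, 0.694, 0.72, -0.002]
wrist_force: [0.2, -0.7, 0.5]
grip_width: 0.0548
```

Run:
```python
from h import *
print(rel([.471,.224,.054],[1,.046]))
```

```text
[2.4, 0.0, 65.2, np.float64(-0.6)]
```

Request:
{"api": "move_arm", "payload": {"targets": [[0.002,0,0.03,0,0,0,0.58],[0.002,0,0.055,0,0,0,0.58],[0.002,0,0.065,0,0,0,0.58],[0.002,0,0.065,0,0,0,0.58],[0.002,0,0.065,0,0,0,0.58]], "squeeze": 20}}

```text
clock: 9.82
tcp_pos: [0.4726, 0.2245, 0.0568]
eef_rot: [0.0, 0.694, 0.72, 0.001]
wrist_force: [0.3, 0.4, 0.5]
grip_width: 0.0543
```

Request:
{"api": "move_arm", "payload": {"targets": [[0,0,0,0,0,0,0.1],[0,0,0,0,0,0,0.1],[0,0,0,0,0,0,0.1],[0,0,0,0,0,0,0.1]]}}

```text
clock: 10.32
tcp_pos: [0.472, 0.2242, 0.0557]
eef_rot: [0.0, 0.694, 0.72, -0.0]
wrist_force: [0.3, -0.2, 0.3]
grip_width: 0.0255
```

Request:
{"api": "move_arm", "payload": {"targets": [[0,0,-0.04,0,0,0,0.1],[0,0,-0.09,0,0,0,0.1],[0,0,-0.13,0,0,0,0.1],[0,0,-0.16,0,0,0,0.1],[0,0,-0.16,0,0,0,0.1]]}}

```text
clock: 10.95
tcp_pos: [0.4728, 0.2247, 0.2175]
eef_rot: [0.0, 0.694, 0.72, 0.002]
wrist_force: [0.2, -0.2, -1.1]
grip_width: 0.0253
```

Run:
```python
from h import *
print(rel([.588,-.17,.25],[1,.046]))
```

```text
[-398.5, 101.0, -32.9, np.float64(-0.6)]
```

Request:
{"api": "move_arm", "payload": {"targets": [[-0.06,0.015,-0.025,0,0,0,0.1],[-0.12,0.03,-0.03,0,0,0,0.1],[-0.18,0.045,-0.03,0,0,0,0.1],[-0.24,0.06,-0.03,0,0,0,0.1],[-0.3,0.075,-0.03,0,0,0,0.1]]}}

```text
clock: 11.58
tcp_pos: [0.5573, -0.0731, 0.2447]
eef_rot: [-0.0, 0.694, 0.72, -0.0]
wrist_force: [1.2, 0.9, -0.7]
grip_width: 0.0256
```

Request:
{"api": "move_arm", "payload": {"targets": [[-0.06,0.015,0,0,0,0,0.1],[-0.1,0.026,0,0,0,0,0.1],[-0.1,0.026,0,0,0,0,0.1],[-0.1,0.026,0,0,0,0,0.1],[-0.1,0.026,0,0,0,0,0.1]]}}

```text
clock: 12.2
tcp_pos: [0.5869, -0.169, 0.2453]
eef_rot: [-0.0, 0.694, 0.72, 0.0]
wrist_force: [-0.6, -0.1, -0.8]
grip_width: 0.0256
```

Run:
```python
from fit import *
s=get_state();t=s["tcp_pos"];print(t,s["grip_width"])
im,k=cam("wrist");pickle.dump((k,t),open("k3.pkl","wb"));cv2.imwrite("pics/w3.png",im[...,::-1])
g=cv2.GaussianBlur(cv2.cvtColor(im,7).astype(np.float32),(0,0),.6)
r=fit(g,k,[(.04,.01625),(-.002,.0095)],[.5899,-.1512,.046]);print(r.x,r.fun,tw(r.x,[0,.04]))
q=[.5899,-.1512,.046]
P=circ(k,t[:2],.013,t[2]-.0055);print(P.min(0),P.max(0))
c=proj(k,[*t[:2],t[2]-.0055]).astype(int);print(c,g[c[1]-40:c[1]+40,c[0]].astype(int).tolist(),c[1]-40);print(g[c[1],c[0]-40:c[0]+40].astype(int).tolist(),c[0]-40)
o=cv2.resize(im[...,::-1],None,fx=3,fy=3,interpolation=1)
for P,col in((P,(0,255,0)),(circ(k,tw(q,[0,.1]),.017,.0905),(0,0,255)),(circ(k,tw(q,[0,.04]),.01625,.055),(0,0,255))): cv2.polylines(o,[np.int32(P*3+1)],True,col,1)
cv2.imwrite("pics/c3.png",cv2.resize(o[60:900,720:1200],None,fx=.7,fy=.7))
```

```text
[ 0.5868584  -0.16895105  0.24531844] 0.025597657321378052
[ 0.58988524 -0.15121825  0.04422995] -46.201534271240234 [ 0.58811662 -0.11125737]
[295.8606  232.75304] [343.59625 276.57022]
[319 255] [23, 23, 24, 23, 23, 22, 22, 22, 22, 24, 24, 23, 22, 22, 21, 24, 28, 51, 76, 86, 95, 109, 113, 112, 113, 114, 115, 114, 114, 113, 113, 113, 113, 114, 112, 106, 99, 103, 110, 111, 111, 111, 111, 112, 114, 113, 114, 114, 114, 114, 113, 113, 113, 114, 114, 115, 116, 116, 115, 114, 114, 114, 118, 122, 123, 123, 123, 128, 141, 156, 160, 161, 161, 160, 161, 163, 165, 165, 166, 168] 215
[99, 99, 100, 99, 99, 100, 100, 100, 99, 100, 99, 93, 70, 39, 28, 26, 24, 27, 46, 82, 105, 109, 109, 109, 110, 110, 110, 111, 111, 111, 111, 112, 112, 112, 110, 105, 106, 110, 112, 112, 111, 111, 111, 112, 113, 114, 114, 112, 109, 110, 113, 114, 114, 114, 114, 113, 113, 114, 114, 113, 113, 114, 114, 109, 84, 43, 26, 25, 28, 40, 70, 93, 99, 99, 99, 99, 100, 99, 99, 99] 279
```

View pics/c3.png

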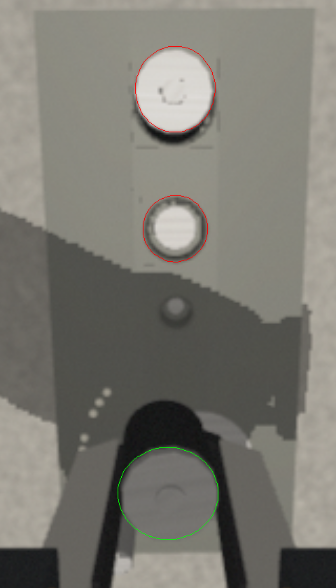

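The large cell sits fully down: its top matches the 90.5 mm prediction. Next is the small cell, with the grip offset applied.

Run:
```python
from h import *
print(rel([.5877,-.1105,.14],[1,.046]))
```

```text
[58.4, 3.0, 105.5, np.float64(-0.5)]
```

Request:
{"api": "move_arm", "payload": {"targets": [[0.03,0.002,0.02,0,0,0,0.1],[0.0584,0.003,0.06,0,0,0,0.1],[0.0584,0.003,0.105,0,0,0,0.1],[0.0584,0.003,0.105,0,0,0,0.1],[0.0584,0.003,0.105,0,0,0,0.1]]}}

```text
clock: 12.88
tcp_pos: [0.5885, -0.1122, 0.1424]
eef_rot: [0.001, 0.694, 0.72, 0.0]
wrist_force: [-1.0, -0.4, -0.7]
grip_width: 0.0256
```

Run:
```python
from h import *
print(rel([.5877,-.1105,.0845],[1,.046]))
```

```text
[1.7, -0.8, 57.9, np.float64(-0.6)]
```

Request:
{"api": "move_arm", "payload": {"targets": [[0.0017,0,0.01,0,0,0,0.1],[0.0017,0,0.02,0,0,0,0.1],[0.0017,0,0.025,0,0,0,0.1],[0.0017,0,0.025,0,0,0,0.1]]}}

```text
clock: 13.38
tcp_pos: [0.5875, -0.1102, 0.1153]
eef_rot: [-0.0, 0.694, 0.72, -0.0]
wrist_force: [0.2, -0.5, -1.9]
grip_width: 0.0255
```

Run:
```python
from h import *
print(rel([.5877,-.1105,.0845],[1,.046]))
```

```text
[-0.3, 0.2, 30.8, np.float64(-0.6)]
```

Request:
{"api": "move_arm", "payload": {"targets": [[0,0,0.005,0,0,0,0.1],[0,0,0.011,0,0,0,0.1],[0,0,0.016,0,0,0,0.1],[0,0,0.016,0,0,0,0.1]]}}

```text
clock: 13.88
tcp_pos: [0.5877, -0.1101, 0.0992]
eef_rot: [-0.0, 0.694, 0.72, -0.0]
wrist_force: [0.6, -0.1, -1.4]
grip_width: 0.0257
```

Request:
{"api": "move_arm", "payload": {"targets": [[0,0,0.005,0,0,0,0.1],[0,0,0.01,0,0,0,0.1],[0,0,0.014,0,0,0,0.1],[0,0,0.014,0,0,0,0.1]]}}

```text
clock: 14.38
tcp_pos: [0.5877, -0.1101, 0.0853]
eef_rot: [-0.0, 0.694, 0.72, -0.0]
wrist_force: [1.2, -0.2, -0.3]
grip_width: 0.0255
```

Request:
{"api": "move_arm", "payload": {"targets": [[0,0,0,0,0,0,0.5],[0,0,0,0,0,0,0.5],[0,0,-0.04,0,0,0,0.5],[0,0,-0.09,0,0,0,0.5],[0,0,-0.13,0,0,0,0.5]]}}

```text
clock: 15.0
tcp_pos: [0.5878, -0.1103, 0.2177]
eef_rot: [0.0, 0.694, 0.72, 0.0]
wrist_force: [-0.5, -0.5, -0.5]
grip_width: 0.0471
```

Run:
```python
from fit import *
q=[.5899,-.1512,.046]
print("axis",tw(q,[.012,-.085]))
for d in(0,.4,.8,1.2):
    a=np.radians(215)-d; p=[.012+.05*np.cos(a),-.085+.05*np.sin(a)];print(d,tw(q,p))
p=tw(q,[.012+.05*np.cos(np.radians(215)),-.085+.05*np.sin(np.radians(215))])
print(rel([*p,.25],[-.046,1]),rel([.588,-.2,.25]),np.round(get_state()["joint_positions"],2))
```

```text
axis [ 0.60579593 -0.23555828]
0 [ 0.56620041 -0.26609015]
0.4 [ 0.55743637 -0.24826078]
0.8 [ 0.55630724 -0.22842595]
1.2 [ 0.56299129 -0.20971717]
[-155.0, -27.1, -32.3, np.float64(89.4)] [-89.7, -3.0, -32.3] [-0.29  0.42  0.56  1.71 -0.25  1.07  0.38]
```

Request:
{"api": "move_arm", "payload": {"targets": [[-0.06,-0.002,-0.03,0,0,0,0.5],[-0.09,-0.003,-0.032,0,0,0,0.5],[-0.09,-0.003,-0.032,0,0,0,0.5],[-0.09,-0.003,-0.032,0,0,0,0.5]]}}

```text
clock: 15.5
tcp_pos: [0.588, -0.1995, 0.2474]
eef_rot: [-0.0, 0.694, 0.72, 0.0]
wrist_force: [0.8, -0.5, -0.1]
grip_width: 0.0472
```

Run:
```python
from fit import *
im,k=cam("wrist");q=[.5899,-.1512,.046];a=np.radians(215)
o=cv2.resize(im[...,::-1],None,fx=3,fy=3,interpolation=1)
for P in(circ(k,tw(q,[0,.1]),.017,.0905),circ(k,tw(q,[0,.04]),.013,.079),circ(k,tw(q,[.012+.05*np.cos(a),-.085+.05*np.sin(a)]),.007,.111)): cv2.polylines(o,[np.int32(P*3+1)],True,(0,0,255),1)
cv2.imwrite("pics/c4.png",cv2.resize(o[0:960,660:1260],None,fx=.62,fy=.62))
print(rel([.5662,-.2661,.15],[-.046,1]))
```

```text
[-66.2, -24.3, 97.3, np.float64(89.5)]
```

View pics/c4.png

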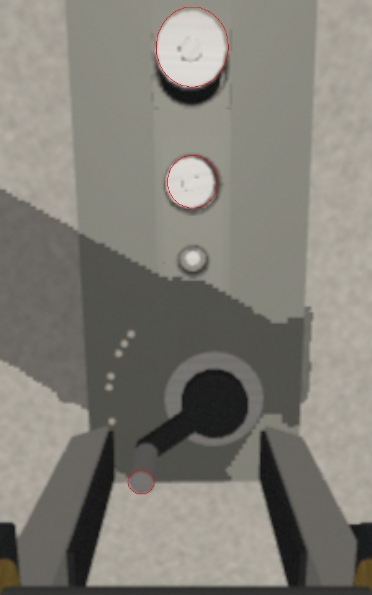

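Both cells sit at their predicted seated heights, and the post top at crop (141,482) matches the prediction exactly. Next I'll turn the tool and go over the post.

Request:
{"api": "move_arm", "payload": {"targets": [[-0.066,-0.024,0.02,0,0,89.5,0.5],[-0.066,-0.024,0.02,0,0,89.5,0.5],[-0.066,-0.024,0.02,0,0,89.5,0.5],[-0.066,-0.024,0.02,0,0,89.5,0.5],[-0.066,-0.024,0.02,0,0,89.5,0.5]]}}

```text
clock: 16.18
tcp_pos: [0.5667, -0.2657, 0.2274]
eef_rot: [-0.0, 0.945, 0.326, -0.0]
wrist_force: [0.9, 0.6, -0.7]
grip_width: 0.0474
```

Run:
```python
from h import *
print(rel([.5662,-.2661,.2],[-.046,1]))
```

```text
[-0.7, 0.0, 27.4, np.float64(35.5)]
```

Request:
{"api": "move_arm", "payload": {"targets": [[0,0,0.04,0,0,35.5,0.5],[0,0,0.07,0,0,35.5,0.5],[0,0,0.07,0,0,35.5,0.5],[0,0,0.07,0,0,35.5,0.5],[0,0,0.07,0,0,35.5,0.5]]}}

```text
clock: 16.8
tcp_pos: [0.5667, -0.2658, 0.1573]
eef_rot: [-0.0, 1.0, 0.026, -0.0]
wrist_force: [-0.8, -0.4, 0.1]
grip_width: 0.0469
```

Run:
```python
from h import *
print(rel([.5662,-.2661,.1],[-.046,1]))
```

```text
[-0.5, 0.3, 57.3, np.float64(0.3)]
```

Request:
{"api": "move_arm", "payload": {"targets": [[0,0,0.03,0,0,0,0.5],[0,0,0.057,0,0,0,0.5],[0,0,0.057,0,0,0,0.5],[0,0,0.057,0,0,0,0.5]], "squeeze": 30}}

```text
clock: 17.3
tcp_pos: [0.5668, -0.2671, 0.1018]
eef_rot: [0.0, 1.0, 0.025, 0.0]
wrist_force: [0.7, 0.7, 1.0]
grip_width: 0.0469
```

Request:
{"api": "move_arm", "payload": {"targets": [[0,0,0,0,0,0,0.0],[0,0,0,0,0,0,0],[0,0,0,0,0,0,0],[0,0,0,0,0,0,0],[0,0,0,0,0,0,0]]}}

```text
clock: 17.92
tcp_pos: [0.5664, -0.2655, 0.1007]
eef_rot: [-0.001, 1.0, 0.025, -0.0]
wrist_force: [-3.3, 10.0, 7.6]
grip_width: 0.0137
```

Run:
```python
from fit import *
q=[.5899,-.1512,.046]
for d in(.2,.4,.6,.8,1.,1.1,1.2,1.22):
    a=np.radians(215)-d; print(d,rel([*tw(q,[.012+.05*np.cos(a),-.085+.05*np.sin(a)]),.1]))
```

```text
0.2 [-5.1, -8.1, 0.8]
0.4 [-8.1, -17.6, 0.8]
0.6 [-9.2, -27.5, 0.8]
0.8 [-8.2, -37.5, 0.8]
1.0 [-5.3, -47.0, 0.9]
1.1 [-3.2, -51.6, 0.9]
1.2 [-0.6, -55.8, 0.9]
1.22 [-0.0, -56.7, 0.9]
```

Request:
{"api": "move_arm", "payload": {"targets": [[-0.003,-0.004,0,0,0,0,0],[-0.005,-0.008,0,0,0,0,0],[-0.007,-0.013,0,0,0,0,0],[-0.008,-0.0176,0,0,0,0,0],[-0.009,-0.0225,0,0,0,0,0]]}}

```text
clock: 18.55
tcp_pos: [0.5551, -0.247, 0.1009]
eef_rot: [0.001, 1.0, 0.024, -0.0]
wrist_force: [-6.5, -11.3, 0.6]
grip_width: 0.0131
```

Run:
```python
from fit import *
q=[.5899,-.1512,.046];print(get_state()["wrist_force"])
for d in(.5,.6,.7,.8,.9,1.,1.1,1.2,1.22):
    a=np.radians(215)-d; print(d,rel([*tw(q,[.012+.05*np.cos(a),-.085+.05*np.sin(a)]),.1]))
```

```text
[ -6.49430383 -11.32129766   0.63996203]
0.5 [1.4, -3.5, 0.9]
0.6 [1.1, -8.5, 0.9]
0.7 [1.4, -13.5, 0.9]
0.8 [2.1, -18.4, 0.8]
0.9 [3.2, -23.3, 0.8]
1.0 [4.9, -28.0, 0.8]
1.1 [7.1, -32.5, 0.8]
1.2 [9.6, -36.8, 0.8]
1.22 [10.2, -37.6, 0.8]
```

Request:
{"api": "move_arm", "payload": {"targets": [[0,-0.007,0,0,0,0,0],[0.001,-0.014,0,0,0,0,0],[0.003,-0.021,0,0,0,0,0],[0.006,-0.028,0,0,0,0,0],[0.009,-0.034,0,0,0,0,0]]}}

```text
clock: 19.18
tcp_pos: [0.5623, -0.212, 0.1008]
eef_rot: [0.001, 1.0, 0.024, -0.001]
wrist_force: [-3.5, -7.6, 0.4]
grip_width: 0.0137
```

Request:
{"api": "move_arm", "payload": {"targets": [[0,0,0,0,0,0,0],[0.001,-0.002,0,0,0,0,0],[0.001,-0.002,0,0,0,0,0],[0.001,-0.002,0,0,0,0,0]]}}

```text
clock: 19.68
tcp_pos: [0.5635, -0.21, 0.1008]
eef_rot: [0.001, 1.0, 0.024, -0.001]
wrist_force: [-5.0, -6.4, 1.1]
grip_width: 0.0134
```

```bash
cat >> fit.py <<'E'
def dialcheck(name):
    q=[.5899,-.1512,.046];s=get_state();ax=tw(q,[.012,-.085])
    d=s["tcp_pos"][:2]-ax;print(s["tcp_pos"],s["wrist_force"],s["grip_width"],"r",np.linalg.norm(d),"dial",np.radians(215)-(np.arctan2(d[1],d[0])-q[2])%(2*np.pi))
    o=[]
    for c in("wrist","scene"):
        im,k=cam(c);im=im[...,::-1]
        if c=="scene": im=cv2.resize(im[180:280,190:350],(640,400),interpolation=2)
        o.append(cv2.resize(im,(480,300)))
    cv2.imwrite(name,np.vstack(o))
E
python3 -c "
from fit import *
dialcheck('pics/d1.png')"
```

```text
[ 0.56348664 -0.2099657   0.10080221] [-4.99309857 -6.38345604  1.09315301] 0.01339137771021067 r 0.049447507153657484 dial 1.2008745651837986
```

View pics/d1.png

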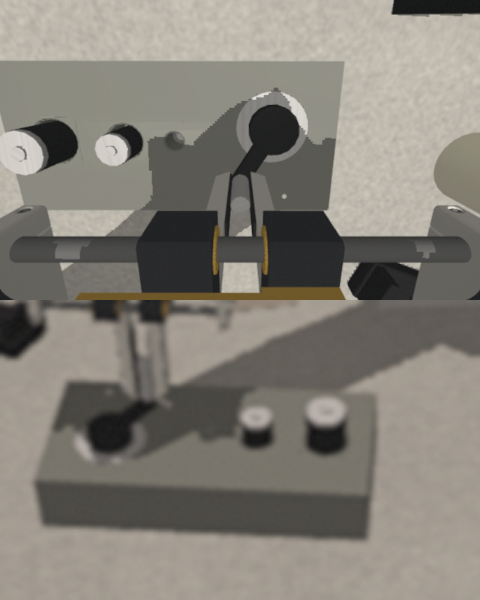

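The post is between the fingers at crop (240,190), the lever is swung to about 1.2 rad, and both cells are standing in their wells. I'll hold briefly and then hand in.

Request:
{"api": "move_arm", "payload": {"targets": [[0,0,0,0,0,0,0],[0,0,0,0,0,0,0],[0,0,0,0,0,0,0],[0,0,0,0,0,0,0]]}}

```text
clock: 20.27
tcp_pos: [0.5635, -0.2099, 0.1008]
eef_rot: [0.001, 1.0, 0.024, -0.001]
wrist_force: [-5.7, -5.8, 1.5]
grip_width: 0.0135
```

```bash
python3 -c "
from fit import *
dialcheck('pics/d2.png');print(np.abs(get_state()['joint_velocities']).max(),sign_off())"
```

```text
[ 0.56351003 -0.20992316  0.10079159] [-5.72238802 -5.76393862  1.45396727] 0.013534163822828531 r 0.04944953309956668 dial 1.2018554005026028
the job is handed in; nothing more can be done
0.0020046025670600555 None
```

I loaded both cells, turned the selector to its third click, and handed the job in at about 20 s with the gripper still holding the post. The sign-off reports no verdict.

- **Cells:** In the wrist picture taken after release, both tops matched their predicted seated positions and heights. The last picture also shows both cells upright in their wells.
- **Selector:** I worked the angle out from the gripper's position, since the dial itself can't be read; it came to 1.20 rad (over 1.1 needed). The squeeze is set to 30 N and the fingers stand 13.5 mm apart on the 14 mm post. The wrist force was about 8 N sideways and the arm was still.
- **Other objects:** I made no contact with the slim cell, the orange look-alikes or the other bystanders that I know of, but I took no final picture of them.

None of my checks failed or disagreed.

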